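# Lock the sieve pan into the bench sifter and start it

### The job

The bench sifter's pan and locking rod are back from washing. Push the sieve pan fully home against its stops, lay the red-handled locking rod in its two open rests and push it through the pan's eyelet until the handle meets the outer rest. Only then slide the yellow lock shutter fully aside and press the green start button right down, leaving the rice cakes, the stamp, the dough press and the bamboo stick where they are.

Things in the scene. Friction and masses are not known exactly. Their poses are not given: they have to be found in the camera images.
- sifter: Bench sifter, white, fixed to the table. Origin on the table under its deck; x points from its open front to the motor head at the back, y to its left (toward the scale), z up. All its mm below are in this frame. Base x -100..80, y -62..62, deck top z 45. Motor head x 22..80, y -62..62, flat top z 122. Two rails, 15 mm high, at y -55 and 55 guide the pan
- pan_stop (a point): Middle between the two rubber stops at x 20 that halt the back wall of the pan
- inner_rest (a point): Rod axis in the middle of the inner rod rest (x -25, y -66, z 103). The two rests stand on a low bracket (top z 28) right of the deck (-y): each 42 mm wide (x), 12 mm thick (y), an open-topped U groove 18 mm wide, floor z 96, cheeks to z 107, then flaring to 42 mm between the lips at z 118. Inner rest y -60..-72
- outer_rest (a point): Rod axis in the middle of the outer rod rest (x -25, y -171, z 103), y -165..-177, of the same shape; 93 mm free between the rests. A rod lying in both has its axis at x -25, z 103, parallel to y, and can be slid along y
- pan: Steel sieve pan, loose, 0.3 to 0.55 kg, 90 (x) x 100 (y) x 42 mm high, on the sifter's deck between the rails (2.5 mm play each side), pulled 18 to 42 mm out to the front. Origin: centre of its underside, axes as the sifter's. Fully home its origin is at x -25, y 0, z 45 of the sifter. It slides under a few newtons on its front wall
- eyelet (a point): Centre of the eyelet: ring of 6 mm round bar with a 19 mm hole, upright on the right (-y) wall of the pan, at pan x 0, y -48.5, z 58 (16 mm above the rim); the hole's axis is y. With the pan home it is in line with the rests
- rod: Locking rod, loose, 0.16 kg, 184 mm long: steel bar of 14 mm with a round tip and a flat red handle. Origin: under the middle of its length; x runs along it from the handle (x -92..-70; 34 wide, 14 mm thick) to the tip (x 92); its axis is at z 7; centre of mass about x -8. Starts flat on the table left of the scale, pointing any way, with a rice cake on each side
- rod_tip (a point): End of the rod's round tip, on its axis. Home (handle's inner face against the outer rest) it is at x -25, y -15, z 103 of the sifter
- rod_head (a point): Middle of the outer end face (34 x 14 mm) of the red handle, on the rod's axis. Home it is at x -25, y -199, z 103 of the sifter
- lock_tab (a joint): Child lock: yellow shutter plate 46 x 38 x 3 mm (top z 138.5) in guides on the motor head (guide tops z 138), over the start button. 0 = covers it, 0.040 = fully aside; slides toward -y of the sifter (toward the rod rests), takes about 2 N and stays where it is left. It cannot be pressed down
- tab_nib (a point): Middle of the top of the shutter's raised ridge, 28 (x) x 8 (y) mm, 14.5 mm above the plate; at lock value 0 it is at x 51, y 28, z 153 of the sifter, straight above the button; it moves with the shutter
- start_button (a joint): Green spring push button, 25 mm across, in the top of the motor head: 0 = up, 0.006 = fully down; about 5 N at the bottom; springs back
- button_top (a point): Middle of the button's top face: x 51, y 28, z 133 of the sifter when up. The shutter guides leave 46 mm free in x round it; guide tops are 5 mm above it
- dough_press: Cream hinged half-moon dough press lying open, 95 x 141 x 15 mm; bystander, origin under its centre
- cake_green: Dark green half-moon rice cake 38 x 58 x 28 mm, beside the rod; bystander, origin under its centre
- cake_blue: Pale blue rice cake 46 x 62 x 22 mm, on the other side of the rod; bystander, origin under its centre
- cake_purple: Purple half-moon rice cake 39 x 64 x 23 mm, in front of the scale; bystander, origin under its centre
- persimmon_a: Purple persimmon-shaped rice cake with a green leaf, 50 x 48 x 41 mm, right of and behind the sifter; bystander, origin under its centre
- persimmon_b: Another such persimmon-shaped rice cake, 49 x 46 x 38 mm, just behind the outer end of the rod bracket; bystander, origin under its centre
- stamp: White plunger stamp 46 x 46 x 43 mm, in front of the rod bracket; bystander, origin under its centre
- cake_dark: Dark green rice cake 40 x 55 x 25 mm, near the sifter's front left corner; bystander, origin under its centre
- bamboo_stick: Bamboo modelling stick 194 x 30 x 8 mm, lying left of the scale behind the rod; bystander, origin under its centre

How it is judged:
On the way, in this order (a step that is already met when the one before it is completed fails the run):
1. the pan is pushed home against its stops (x of pan in the frame of sifter above -0.0295 m and z of pan in the frame of sifter below 0.049 m and angle between pan's own z axis and vertical below 0.06 rad), for 0.2 s.
2. the rod is through the eyelet with its handle at the outer rest (all of step 1 and y of rod_tip in the frame of sifter above -0.022 m and x of rod_tip in the frame of sifter between -0.034 and -0.016 m and z of rod_tip in the frame of sifter between 0.096 and 0.111 m and z of rod_head in the frame of sifter between 0.096 and 0.111 m and angle between the x axis of rod and the y axis of sifter, either way round below 0.08 rad), for 0.3 s.
3. with the rod in, the lock shutter is slid fully aside (all of step 2 and value of joint lock_tab above 0.034 m), for 0.1 s.
4. the start button is pressed right down (all of step 2 and value of joint start_button above 0.0045 m), for 0.05 s.
At the end, for the whole second after the job is handed in: Pan within 4.5 mm of fully home and flat on the deck; rod in both rests and through the eyelet, level and straight (0.08 rad), its handle within 7 mm of the outer rest; shutter open by at least 34 mm of its 40; button up again; pan and rod at rest (all of step 3 and value of joint start_button below 0.0015 m and linear speed of each of rod, pan below 0.02 m/s); the robot touches nothing.
It fails at once if a bystander is moved by more than 25 mm (distance of any of dough_press, cake_green, cake_blue, cake_purple, persimmon_a, persimmon_b, stamp, cake_dark, bamboo_stick from where it was at the start of the episode above 0.025 m).
It fails at once if the start button is pressed while the rod is not in (value of joint start_button above 0.003 m and not (y of rod_tip in the frame of sifter above -0.022 m and x of rod_tip in the frame of sifter between -0.034 and -0.016 m and z of rod_tip in the frame of sifter between 0.096 and 0.111 m and z of rod_head in the frame of sifter between 0.096 and 0.111 m and angle between the x axis of rod and the y axis of sifter, either way round below 0.08 rad)).
It also fails if it takes over 59 s, if anything falls off the work surface, if the arm or the gripper's body presses on something with over 40 N, if the wrist force passes 120 N, or if a joint passes its speed limit or range.

### The arm

A 6-joint arm with a two-finger parallel gripper is mounted at the origin on the work surface; the furniture and walls round the work are solid. World frame = base frame: x ahead of the robot, y to its left, z up, the work surface at z = 0. Lengths are in m, angles in rad, forces in N, time in s.
With the tool pointing down it reaches from about 0.35 to 0.975 m from the base axis. Payload 4.9 kg.
Tool frame: the origin (TCP) lies midway between the tips of the shut fingers; the grasp point (between the pads) lies 19 mm behind it; z points along the fingers, y is the line along which they close (so a half turn about z gives the same grasp; the last joint's range is limited). The gripper opens to 85 mm and grips with 20 to 120 N. Pads are 22 mm wide; open, the fingers measure 114 mm over their backs; the gripper's body (76 mm by 85 mm) begins 54 mm behind the grasp point. The pads swing forward as they close: fully open they stand 13 mm farther back than shut.
Start: joints at [-1.285, 0.053, 1.613, -0, 1.476, -0.119], TCP at [0.246, -0.574, 0.231] pointing down, gripper open.
Joint ranges: [-3.01, 3.01], [-1.01, 2.22], [0.06, 2.58], [-1.02, 4.17], [0.09, 2.62], [-3.14, 3.14]. Speed limits (rad/s): [2.57, 2.57, 3.14, 3.14, 3.14, 3.14].

### API

Orientations are given as a rotation vector (axis times angle).
In Python, from station import telemetry, optics, ctrl gives the robot as it stands.
- The arm moves only by the shell command python3 -m pendant 'ROWS' [FORCE]. ROWS is JSON, one flat list of numbers, 7 for each row, row after row: the turn, a rotation vector about the tool's x, y, z as a fraction of full scale, then the shift along the tool's x, y, z as a fraction of full scale, then the opening, from 0 (shut) to 1 (fully open). In form: [ax, ay, az, tx, ty, tz, fingers, ax, ay, az, tx, ty, tz, fingers, ...]. A call has 1 to 12 rows; each row is the pose to reach, as a shift and turn from the pose commanded when the call began, along the tool's axes at that moment; what a row does not reach only later rows make up. Full scale, the value 1, is 300 mm for a shift and 30 degrees for a turn. A row lasts 1/8 s, in which the tool goes at most 62.5 mm and 10.7 degrees, less where a joint would pass 70% of its speed; a pose out of reach is approached as far as the arm can. A call with a number of a shift or a turn outside -1 to 1 is refused whole. A call with a gripper value outside its range is refused whole. The fingers move at their own pace and stop on an object; FORCE is the grip in N (left out, the last holds). Time passes only in rows, so rows that repeat a pose let the fingers close. It gives the time, the measured TCP pose, the force, the opening and the grip force at its end, in the units of the state.
- telemetry.get_obs(): the state, without advancing time (a new reading comes with each control period).
- optics.get_image(name): name is "side" or "top" or "wrist"; returns a dict with "image" (400x640x3 uint8, red, green, blue), "depth" (400x640 float32, m along the optical axis (not along the pixel's ray), 0 where there is no reading), "fx", "fy", "cx", "cy" (pixels), "rvec" (rotation vector, rad) and "tvec" (3), from world to camera coordinates, as OpenCV has them. Camera axes: x right, y down, z forward; pixel columns grow to the right and rows downward; lengths in m; the calibration is good to about 2 mm. A picture is of the moment at which its call begins.
- ctrl.finish_job(): hands the job in; it is judged then, once.
The state is a dict: "t": time; "q": joint angles; "dq": joint speeds; "effort": joint torques, N m; "tool_pos": TCP position; "tool_rot": TCP orientation; "contact_force": force on the tool from outside, world axes, zero at the start; "wrist_torque": the same for the moment, N m; "opening": finger opening in m; "grip_force": force on a finger pad.
Only numpy, scipy, OpenCV 4.12 (cv2) and the standard library are available. Lean on these libraries where they do the work, as an engineer would, in place of code of your own. Each camera call takes 0.05 s, during which the arm holds its last target. There are 200 camera calls.

## Working session

There is one attempt and no reset: what is moved stays moved. The work goes in short steps, Python scripts to look and compute and a shell command to move; the robot and the scene stay as the last step left them, time stands still between calls to the robot, and variables do not carry over. Pictures are saved under pics/ and viewed, at most 10 in all, crops included, and the job is handed in when it is done.

```bash
mkdir -p pics; ls; cat > h.py <<'E'
import numpy as np,cv2
from station import telemetry,optics,ctrl
def cam(n):
    d=optics.get_image(n); np.savez(''+n+'.npz',**d); return d
def ld(n): return dict(np.load(''+n+'.npz'))
def save(d,f,crop=None):
    im=d['image'][...,::-1]
    if crop: im=im[crop[1]:crop[3],crop[0]:crop[2]]
    cv2.imwrite('pics/'+f,im)
def RT(d): return cv2.Rodrigues(np.array(d['rvec'],float))[0],np.array(d['tvec'],float).ravel()
def pts(d):
    R,t=RT(d); z=d['depth'].astype(float); v,u=np.indices(z.shape)
    P=np.stack([(u-d['cx'])/d['fx']*z,(v-d['cy'])/d['fy']*z,z],-1)
    return (P-t)@R
def ray(d,u,v,zp):
    R,t=RT(d); c=-R.T@t; r=R.T@np.array([(u-d['cx'])/d['fx'],(v-d['cy'])/d['fy'],1.])
    return c+r*(zp-c[2])/r[2]
E
python3 - <<'E'
from h import *
o=telemetry.get_obs(); print({k:np.round(v,3).tolist() for k,v in o.items()})
for n in('top','side'):
    d=cam(n); save(d,n+'0.png'); R,t=RT(d); print(n,-R.T@t,(d['depth']>0).mean())
E
```

```text
pics
{'t': 0.0, 'q': [-1.285, 0.053, 1.614, 0.0, 1.476, -0.119], 'dq': [-0.001, 0.0, 0.001, -0.001, -0.0, 0.0], 'effort': [0.001, -39.368, -37.018, 0.0, 0.007, 0.0], 'tool_pos': [0.246, -0.574, 0.23], 'tool_rot': [-3.075, -0.631, 0.0], 'contact_force': [1.144, -0.176, 1.085], 'wrist_torque': [0.006, -0.008, -0.015], 'grip_force': 0.0, 'opening': 0.086}
top [0.1429844  0.25315207 1.67015985] 0.9960390625
side [0.18411311 0.91148142 0.93984362] 0.99612890625
```

View pics/top0.png

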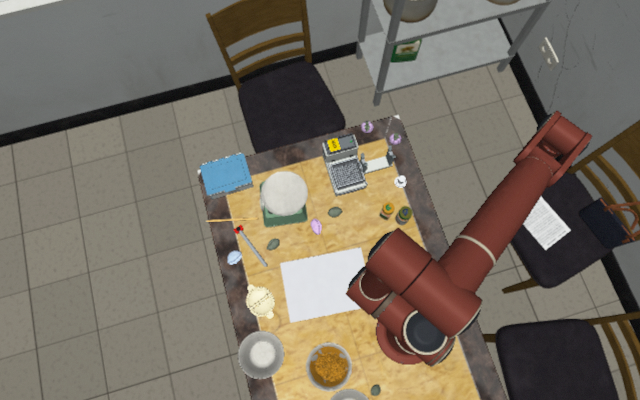

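View pics/side0.png

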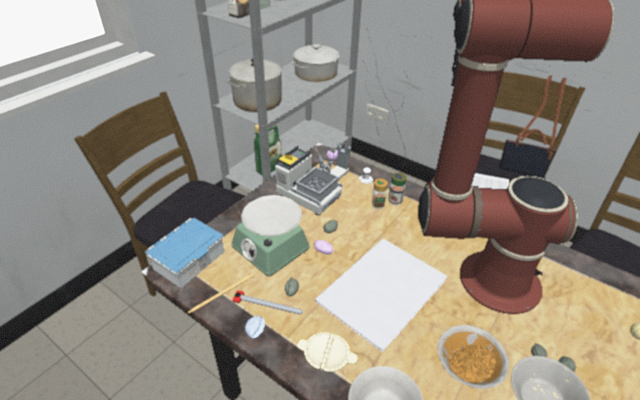

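The top view shows the sifter at about (345,165) with its motor head upward and the rod rests at about (378,162). The rod runs from its handle at (238,230) to its tip at (267,265), and the scale is at (285,197). The side view agrees: the rod handle is at (238,297) and its tip at (300,312).

```bash
python3 - <<'E'
from h import *
t=ld('top'); s=ld('side')
a=cv2.resize(t['image'][110:280,200:420],None,fx=3.6,fy=3.6,interpolation=cv2.INTER_CUBIC)
cv2.imwrite('pics/topc.png',a[...,::-1][:600])
P=pts(t)
for u,v in [(340,145),(345,175),(377,162),(238,230),(267,265),(285,195),(425,335),(235,257),(273,244),(400,181)]: print((u,v),P[v,u].round(3))
# colours
for n,d in(('top',t),('side',s)):
    h=cv2.cvtColor(d['image'],cv2.COLOR_RGB2HSV); Q=pts(d)
    for c,lo,hi in(('red',(0,200,120),(6,255,255)),('yellow',(22,200,150),(32,255,255))):
        m=cv2.inRange(h,lo,hi); k,l,st,ce=cv2.connectedComponentsWithStats(m)
        for i in range(1,k):
            if st[i,4]>5: print(n,c,st[i],ce[i].round(1),np.median(Q[l==i],0).round(3))
E
```

```text
(340, 145) [ 0.666 -0.148  0.125]
(345, 175) [ 0.578 -0.117  0.058]
(377, 162) [ 0.568 -0.256  0.024]
(238, 230) [0.617 0.319 0.013]
(267, 265) [0.451 0.292 0.008]
(285, 195) [0.612 0.114 0.113]
(425, 335) [-0.008  0.007  0.322]
(235, 257) [0.533 0.375 0.024]
(273, 244) [0.502 0.236 0.024]
(400, 181) [ 0.457 -0.282  0.04 ]
top red [239 225   4   5  11] [240.6 227.2] [0.623 0.305 0.01 ]
top red [234 229   4   4  10] [235.5 230.5] [0.62  0.328 0.013]
top yellow [327 138  13  14 115] [333.4 144.4] [ 0.675 -0.124  0.138]
```

View pics/topc.png

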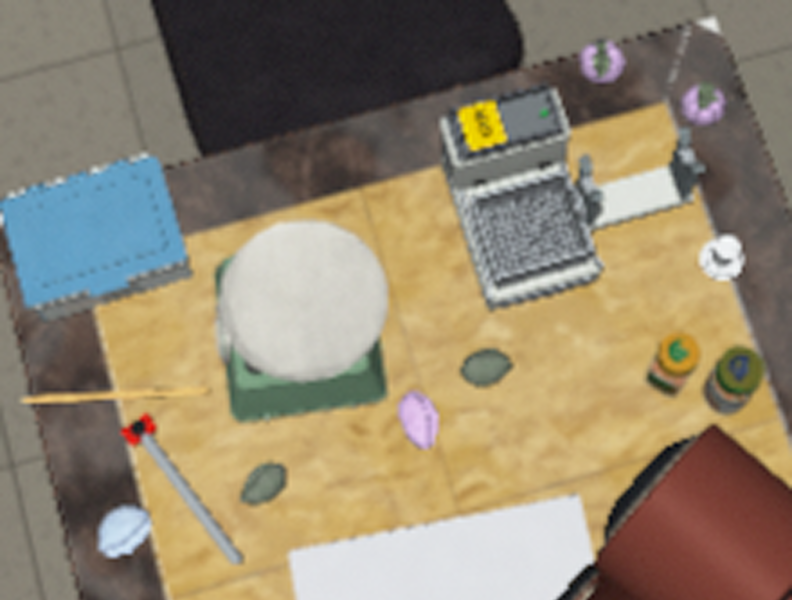

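The crop shows the sifter's head with the yellow shutter at crop (482,125), the pan at (530,230), the inner rest at (590,195) and the outer rest at (685,165). The rod runs from (140,428) to (240,560). The sifter's yaw is about -16°. I'll look closer with the wrist camera.

```bash
cat >> h.py <<'E'
from scipy.spatial.transform import Rotation as Ro
def go(p,yaw):
    """print tool-frame fractions from present measured pose to target (tool down, yaw deg)"""
    o=telemetry.get_obs(); R0=Ro.from_rotvec(o['tool_rot']); p0=np.array(o['tool_pos'])
    R1=Ro.from_euler('z',yaw,degrees=True)*Ro.from_euler('x',180,degrees=True)
    a=np.degrees((R0.inv()*R1).as_rotvec())/30; s=R0.inv().apply(np.array(p)-p0)/.3
    print('turn',a.round(3),'shift',s.round(4),'rows',max(np.linalg.norm(s)*300/62.5,np.linalg.norm(a)*30/10.7).round(1))
E
python3 - <<'E'
from h import *
t=ld('top')
f=lambda x,y,z:ray(t,200+x/3.6,110+y/3.6,z)[:2]
a,b=f(452,158,.122),f(570,125,.122); c=f(556,88,.122); e=f(440,120,.122)
print(a,b,c,e, np.linalg.norm(a-b), np.linalg.norm(b-c),np.degrees(np.arctan2(*(b-a)[::-1]))+90)
go([.46,-.36,.40],75)
E
```

```text
[ 0.66516251 -0.08636821] [ 0.6332445  -0.20524332] [ 0.67430714 -0.21510687] [ 0.70606388 -0.09765336] 0.1230855477330182 0.04223067452594748 -15.029460348726602
turn [-0.003 -0.002 -1.727] shift [ 0.9367 -0.3756 -0.5652] rows 5.6
```

```bash
python3 -m pendant '[0,0,-0.4,0.2,-0.08,-0.3,1, 0,0,-0.9,0.93,-0.37,-0.56,1, 0,0,-0.9,0.93,-0.37,-0.56,1, 0,0,-0.9,0.93,-0.37,-0.56,1, 0,0,-0.9,0.93,-0.37,-0.56,1,0,0,-0.9,0.93,-0.37,-0.56,1,0,0,-0.9,0.93,-0.37,-0.56,1]'
python3 - <<'E'
from h import *
go([.56,-.19,.40],75)
E
```

```text
t: 0.98
tool_pos: [0.4605, -0.3611, 0.4008]
tool_rot: [2.84, 1.337, 0.001]
contact_force: [0.2, -0.4, -0.5]
opening: 0.0855
grip_force: 0.0
turn [ 0.005  0.001 -0.819] shift [ 0.6508 -0.1078  0.0024] rows 3.2
```

```bash
python3 -m pendant '[0,0,-0.82,0.65,-0.11,0,0, 0,0,-0.82,0.65,-0.11,0,0, 0,0,-0.82,0.65,-0.11,0,0, 0,0,-0.82,0.65,-0.11,0,0, 0,0,-0.82,0.65,-0.11,0,0]'
python3 - <<'E'
from h import *
d=cam('wrist'); save(d,'w1.png'); R,t=RT(d); print(-R.T@t,R)
print(np.round(telemetry.get_obs()['q'],2))
E
```

```text
t: 1.6
tool_pos: [0.5579, -0.1922, 0.3982]
tool_rot: [-2.495, -1.907, 0.002]
contact_force: [-0.1, -0.4, -0.3]
opening: 0.0
grip_force: 0.0
[ 0.57857334 -0.1176796   0.53919661] [[ 0.96440865 -0.26440489 -0.00245197]
 [-0.25110672 -0.91873023  0.3047625 ]
 [-0.0828334  -0.29329989 -0.95242522]]
[-0.46 -0.07  1.46 -0.    1.75 -0.19]
```

View pics/w1.png

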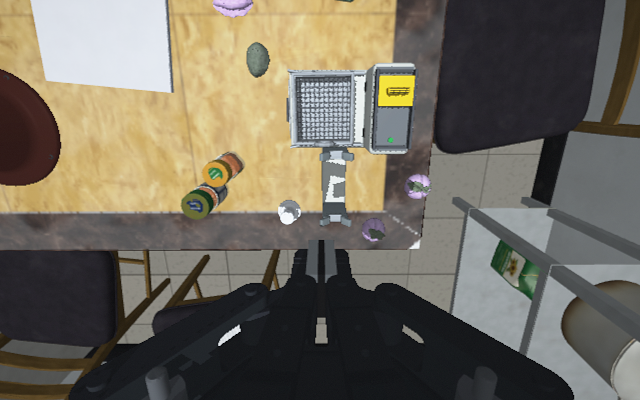

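The wrist view shows the sifter squarely. The pan rim is at about (290-365,70-147), the head at (370-415,63-153), the yellow shutter at (396,90), and the rests at (337,155) and (336,217).

```bash
python3 - <<'E'
from h import *
d=ld('wrist'); P=pts(d); z=P[...,2]
reg=np.zeros(z.shape,bool); reg[50:235,270:425]=1
def rect(m,n):
    q=P[m][:,:2].astype(np.float32)*1000
    r=cv2.minAreaRect(q); print(n,len(q),np.round(r[0],1),np.round(r[1],1),round(r[2],1),'z',P[m][:,2].min().round(4),np.median(P[m][:,2]).round(4)); return r
m=reg&(z>.117)&(z<.15); m[155:]=0; m[:,:365]=0
m=cv2.morphologyEx(m.astype(np.uint8),cv2.MORPH_OPEN,np.ones((5,5)))>0
rect(m,'head')
h=cv2.cvtColor(d['image'],cv2.COLOR_RGB2HSV)
rect((cv2.inRange(h,(20,180,120),(34,255,255))>0)&reg,'yellow')
rp=reg&(z>.082)&(z<.092); rp[:,368:]=0; rp[148:]=0; rect(rp,'rim')
th=np.radians(-15); A=np.array([[np.cos(th),np.sin(th)],[-np.sin(th),np.cos(th)]])
O=np.array([.628,-.140])
for n,sl in(('eyelet',(130,150)),('inner',(148,170)),('outer',(195,235))):
    mm=reg&(z>.098)&(z<.135); mm[:sl[0]]=0; mm[sl[1]:]=0; mm[:,368:]=0
    q=(P[mm][:,:2]-O)@A.T*1000
    print(n,len(q),q.min(0).round(1),q.max(0).round(1),P[mm][:,:2].mean(0).round(4),P[mm][:,2].max().round(4) if len(q) else 0)
np.set_printoptions(linewidth=250)
q=(P[150:225:6,337,:2]-O)@A.T*1000; print(np.c_[q,z[150:225:6,337]*1000].round(0).T)
q=(P[100,280:425:4,:2]-O)@A.T*1000; print(np.c_[q,z[100,280:425:4]*1000].round(0).T)
E
```

```text
head 3600 [ 670.3 -148.7] [119.1  54.8] 74.6 z 0.1171 0.1242
yellow 961 [ 641.9 -114.2] [ 38.6 120.8] 75.4 z 0.1215 0.1372
rim 916 [ 588.  -127.2] [108.5 113.6] 74.6 z 0.082 0.087
eyelet 102 [-65.2 -52.9] [ 14.5 -26.9] [ 0.5785 -0.1718] 0.1177
inner 199 [-57.8 -68.9] [ 15.4 -51.2] [ 0.5813 -0.1916] 0.1198
outer 182 [ -58.6 -173.4] [  -9.2 -161.2] [ 0.5525 -0.2917] 0.1187
[[ -30.  -30.  -26.  -26.  -26.  -26.  -26.  -26.  -26.  -26.  -28.  -29.  -23.]
 [ -57.  -65.  -87.  -98. -109. -120. -131. -143. -155. -162. -162. -164. -215.]
 [  84.   94.   26.   26.   28.   26.   29.   27.   25.   40.   72.   94.   -2.]]
[[-127. -121. -109.  -98.  -93.  -89.  -82.  -76.  -69.  -63.  -56.  -50.  -54.  -37.  -30.  -24.  -17.  -11.   -8.    3.    9.   14.   15.   16.   19.   24.   29.   34.   40.   45.   50.   55.   60.   66.  114.  121.  129.]
 [  20.   20.   19.   18.   18.   19.   19.   19.   19.   19.   18.   18.    9.   18.   18.   18.   18.   18.   17.   18.   18.   18.   17.   17.   16.   16.   16.   16.   16.   16.   16.   16.   16.   16.   18.   18.   18.]
 [  -0.   -2.   35.   87.   68.   47.   53.   47.   46.   47.   47.   46.  539.   54.   45.   46.   45.   46.   87.   43.   43.   52.   93.  117.  136.  137.  136.  139.  137.  136.  138.  137.  138.  136.    0.   -1.   -2.]]
```

```bash
cat >> h.py <<'E'
O=np.array([.621,-.1345]); TH=-15.4
def S(x,y):
    a=np.radians(TH); return O+np.array([np.cos(a)*x-np.sin(a)*y,np.sin(a)*x+np.cos(a)*y])/1000
def inv(p):
    a=np.radians(TH); q=(np.asarray(p)[...,:2]-O)*1000
    return np.stack([np.cos(a)*q[...,0]+np.sin(a)*q[...,1],-np.sin(a)*q[...,0]+np.cos(a)*q[...,1]],-1)
E
python3 - <<'E'
from h import *
go([*S(-25,-75),.26],74.6)
E
```

```text
turn [-0.003  0.001  0.003] shift [-0.0062  0.0691  0.4613] rows 2.2
```

```bash
python3 -m pendant '[0,0,0,0,0.07,0.46,0, 0,0,0,0,0.07,0.46,0, 0,0,0,0,0.07,0.46,0, 0,0,0,0,0.07,0.46,0]'
python3 - <<'E'
from h import *
d=cam('wrist'); 
cv2.imwrite('pics/w2.png',cv2.resize(d['image'][...,::-1],(800,500)))
E
```

```text
t: 2.15
tool_pos: [0.578, -0.1983, 0.2613]
tool_rot: [-2.497, -1.905, 0.001]
contact_force: [-0.6, -0.1, 0.4]
opening: -0.0002
grip_force: 0.0
```

View pics/w2.png

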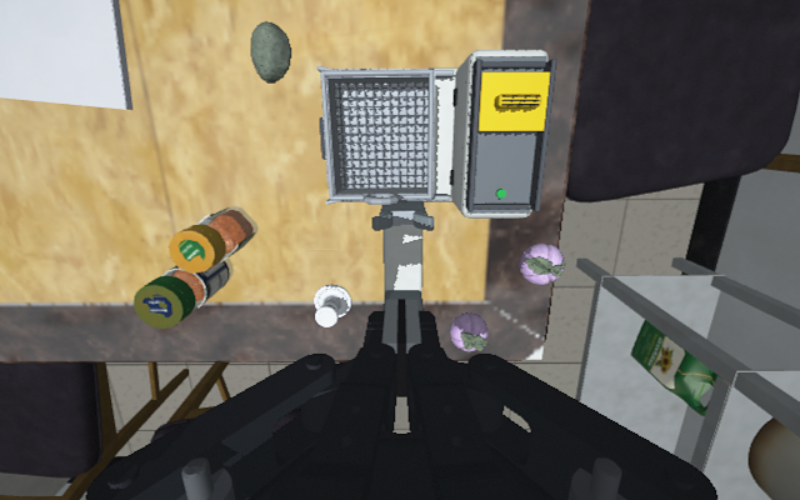

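The shutter spans about (481-548,70-131) in the 800 px view. The pan rim covers x 322-437 and y 68-202, the eyelet is at (380,199), and the inner rest lips are at (375-433,220).

```bash
python3 - <<'E'
from h import *
d=ld('wrist'); P=pts(d); z=P[...,2]; h=cv2.cvtColor(d['image'],cv2.COLOR_RGB2HSV)
m=cv2.inRange(h,(20,180,120),(34,255,255)); k,l,st,c=cv2.connectedComponentsWithStats(m[:130]); i=1+st[1:,4].argmax(); x,y,w,hh,_=st[i]
print('yellow',[inv(ray(d,u,v,.1385)).round(1).tolist() for u,v in((x,y+hh/2),(x+w,y+hh/2),(x+w/2,y),(x+w/2,y+hh))])
def zone(n,x0,x1,y0,y1,z0,z1):
    mm=(z>z0)&(z<z1); k=np.zeros_like(mm); k[y0:y1,x0:x1]=1; mm&=k; q=inv(P[mm]); v,u=np.where(mm)
    print(n,len(q),'x',np.percentile(q[:,0],[2,50,98]).round(1),'y',np.percentile(q[:,1],[2,50,98]).round(1),'uv',u.min(),u.max(),v.min(),v.max())
zone('head',355,445,35,180,.117,.125)
zone('inner',290,355,162,190,.107,.125)
zone('inner-left',290,320,162,190,.107,.125)
zone('inner-right',328,355,162,190,.107,.125)
zone('eyelet',280,340,145,166,.095,.125)
zone('rimfront',250,272,70,145,.083,.092)
zone('rimback',340,353,70,145,.083,.092)
zone('rimleft',275,340,45,70,.083,.092)
np.set_printoptions(linewidth=250)
for v in (172,174,176,178): 
    q=inv(P[v,296:350:2]); print(v,np.c_[q,z[v,296:350:2]*1000].round(0).astype(int).T.tolist())
E
```

```text
yellow [[28.1, 24.9], [76.6, 24.9], [50.6, 43.4], [54.2, 5.4]]
head 3940 x [24.7 51.9 75. ] y [-58.5 -15.4  58.7] uv 369 437 40 174
inner 388 x [-49.7 -35.9   0.6] y [-71.6 -64.9 -48.8] uv 292 346 162 184
inner-left 215 x [-51.2 -42.2 -33.2] y [-71.5 -64.  -48.7] uv 292 316 162 184
inner-right 173 x [-13.3  -6.3   0.8] y [-71.7 -65.5 -60.4] uv 332 346 172 184
eyelet 190 x [-55.8 -41.8 -27.9] y [-50.3 -47.1 -45.1] uv 290 319 155 163
rimfront 407 x [-89.8 -87.  -84.5] y [-33.5   4.7  38.2] uv 257 266 70 144
rimback 381 x [-3.2 -0.6  2.2] y [-33.5   4.7  38.3] uv 342 347 70 144
rimleft 396 x [-69.8 -39.7  -7.9] y [47.1 49.4 52.2] uv 275 339 56 62
172 [[-61, -58, -55, -52, -43, -40, -38, -36, -34, -32, -30, -28, -26, -24, -22, -19, -17, -15, -13, -11, -9, -7, -5, 5, 8, 11, 14], [-85, -85, -85, -85, -61, -60, -61, -61, -61, -64, -64, -64, -64, -64, -64, -64, -64, -64, -61, -61, -61, -60, -60, -85, -85, -85, -85], [-1, -1, -2, 0, 108, 111, 109, 109, 107, 95, 94, 96, 96, 95, 95, 95, 95, 96, 107, 108, 108, 110, 111, -2, 0, -2, 0]]
174 [[-61, -48, -46, -44, -42, -40, -38, -36, -34, -32, -30, 
[... 428 characters left out ...]
5, -13, -11, -9, -7, -5, -4, -1, 1, 14], [-91, -64, -63, -63, -63, -64, -64, -65, -66, -68, -68, -68, -68, -68, -68, -68, -68, -68, -65, -65, -64, -64, -63, -63, -63, -64, -91], [-1, 115, 118, 117, 115, 114, 111, 109, 107, 95, 96, 95, 95, 95, 95, 94, 95, 96, 108, 109, 111, 113, 116, 118, 117, 115, -2]]
178 [[-61, -48, -46, -44, -42, -40, -38, -36, -34, -33, -30, -28, -26, -24, -22, -19, -17, -15, -13, -11, -9, -7, -5, -3, -1, 1, 14], [-94, -65, -65, -65, -65, -66, -66, -67, -67, -71, -71, -71, -71, -71, -71, -71, -71, -70, -67, -67, -66, -66, -65, -65, -65, -65, -94], [-1, 117, 118, 117, 116, 114, 112, 109, 108, 95, 95, 94, 95, 95, 94, 94, 95, 98, 108, 109, 112, 114, 116, 117, 117, 117, -1]]
```

```bash
sed -i 's/^O=.*/O=np.array([.6222,-.1348]); TH=-15.4/' h.py
python3 - <<'E'
from h import *
d=ld('wrist'); P=pts(d)
q=P[...,:2]; z=P[...,2]
# yaw: head-top front edge and yellow band edges
e=[]
for v in range(60,165,3):
    u=np.where((z[v,355:445]>.119)&(z[v,355:445]<.127))[0]
    if len(u): e.append([inv(P[v,355+u.min()]),inv(P[v,355+u.max()])])
e=np.array(e)
for k in(0,1):
    x=e[:,k]; ok=abs(x[:,0]-np.median(x[:,0]))<2; print(np.degrees(np.polyfit(x[ok,1],x[ok,0],1)),ok.sum())
go([*S(-128,0),.20],74.6); go([*S(-128,0),.065],74.6)
E
```

```text
[-1.24767212e-01  1.35492163e+03] 33
[-2.03092986e-01  4.22305638e+03] 20
turn [0.005 0.001 0.004] shift [ 0.2436 -0.3443  0.2111] rows 2.3
turn [0.005 0.001 0.004] shift [ 0.2439 -0.3454  0.6611] rows 3.8
```

```bash
python3 -m pendant '[0,0,0,0.24,-0.345,0.15,0, 0,0,0,0.24,-0.345,0.2,0, 0,0,0,0.24,-0.345,0.35,0, 0,0,0,0.24,-0.345,0.66,0, 0,0,0,0.24,-0.345,0.66,0, 0,0,0,0.24,-0.345,0.66,0, 0,0,0,0.24,-0.28,0.66,0, 0,0,0,0.24,-0.28,0.66,0]'
python3 - <<'E'
from h import *
o=telemetry.get_obs();print(inv(o['tool_pos']),o['contact_force'])
E
```

```text
t: 3.2
tool_pos: [0.5202, -0.1072, 0.068]
tool_rot: [2.491, 1.904, 0.007]
contact_force: [-0.3, 0.3, -0.1]
opening: -0.0002
grip_force: 0.0
[-105.65428832   -0.44426646] [-0.27081907  0.28978395 -0.11647598]
```

```bash
python3 -m pendant '[0,0,0,0,0.02,0,0, 0,0,0,0,0.04,0,0, 0,0,0,0,0.055,0,0, 0,0,0,0,0.065,0,0, 0,0,0,0,0.07,0,0]'
python3 - <<'E'
from h import *
o=telemetry.get_obs();print(inv(o['tool_pos']),inv(o['contact_force'][:2]+O*1)/1000)
E
```

```text
t: 3.82
tool_pos: [0.5356, -0.1108, 0.0643]
tool_rot: [-2.493, -1.906, 0.004]
contact_force: [-7.7, 2.6, 7.2]
opening: -0.0001
grip_force: 4.3
[-89.89057068   0.16604754] [-8.09313116  0.43591579]
```

```bash
for i in 1; do python3 -m pendant '[0,0,0,0,0.015,0,0, 0,0,0,0,0.025,0,0, 0,0,0,0,0.03,0,0, 0,0,0,0,0.03,0,0]'; done
python3 - <<'E'
from h import *
o=telemetry.get_obs();print(inv(o['tool_pos']),inv(o['contact_force'][:2]+O*1)/1000)
E
```

```text
t: 4.32
tool_pos: [0.5414, -0.1123, 0.0642]
tool_rot: [-2.488, -1.903, 0.012]
contact_force: [-19.1, 4.2, 16.0]
opening: -0.0003
grip_force: 10.2
[-83.89498467   0.20012914] [-19.56279885  -1.04712343]
```

```bash
python3 - <<'E'
from h import *
d=cam('wrist'); save(d,'w3.png'); P=pts(d); z=P[...,2]; q=inv(P)
for y in(-25,0,25):
    m=(abs(q[...,1]-y)<4)&(z>.083)&(z<.091)&(q[...,0]<22)&(q[...,0]>-100)
    x=q[m][:,0]; print(y,len(x),np.histogram(x,bins=np.arange(-100,24,4))[0])
    m&=q[...,0]>-40; print(np.percentile(q[m][:,0],[5,50,95]) if m.any() else 0)
E
```

```text
-25 279 [  0   0   0   0   0   0   0   0   0   0   0   0   0   0   0   0   0   0
   0   0   0   0   0   0   0   0   0   0 103  50]
[14.07333014 17.21103124 21.93638673]
0 341 [  0   0   0   0   0   0   0  18  10   0   0   0   0   0   0   0   0   0
   0   0   0   0   0   0   0   0   0   0 133  49]
[13.95404717 16.83833342 21.89573512]
25 583 [  0   0   0   0   0   0  43 134  10   0   0   0   0   0   0   0   0   0
   0   0   0   0   0   0   0   0   0   0 161  58]
[13.95103243 17.15191585 21.88704579]
```

View pics/w3.png

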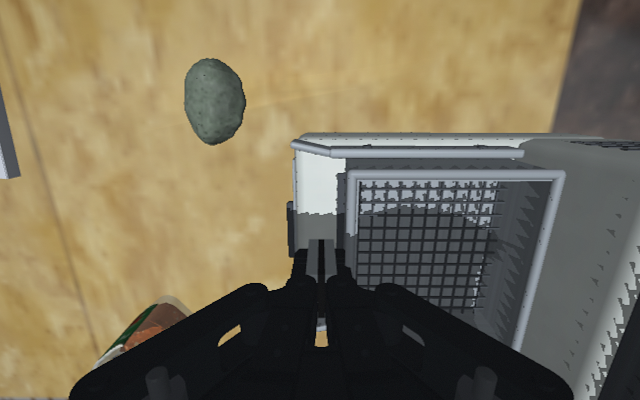

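The pan's back rim now lies at x 14-20, against the stops, so it is home. I'm backing off and heading for the rod.

```bash
python3 -m pendant '[0,0,0,0,-0.06,0,0, 0,0,0,0,-0.1,-0.1,0, 0,0,0,0,-0.1,-0.6,0.5, 0,0,0,0,-0.1,-0.6,1,0,0,0,0,-0.1,-0.6,1]'
python3 - <<'E'
from h import *
t=ld('top')
f=lambda x,y,z:ray(t,200+x/3.6,110+y/3.6,z)
a,b=f(140,428,.01),f(240,560,.007); v=b-a; yaw=np.degrees(np.arctan2(v[1],v[0])); print(a,b,yaw%360)
c=(a+b)/2; print(c)
go([c[0],c[1],.32],yaw); print(np.round(telemetry.get_obs()['q'],2))
E
```

```text
t: 5.0
tool_pos: [0.5182, -0.1062, 0.2494]
tool_rot: [2.49, 1.904, 0.007]
contact_force: [0.5, -0.6, 0.2]
opening: 0.0543
grip_force: 0.0
[0.61968615 0.31390244 0.01      ] [0.45036721 0.29432545 0.007     ] 186.5953665157656
[0.53502668 0.30411395 0.0085    ]
turn [ 0.01   0.017 -3.727] shift [ 1.3345 -0.3026 -0.2388] rows 10.4
[-0.34 -0.2   1.82  0.    1.51 -0.08]
```

```bash
python3 -m pendant '[0,0,-1,0.7,-0.15,-0.24,1, 0,0,-1,0.7,-0.15,-0.24,1, 0,0,-1,0.7,-0.15,-0.24,1,0,0,-1,0.7,-0.15,-0.24,1]'
python3 -m pendant '[0,0,-1,0,0,0,1,0,0,-1,0,0,0,1,0,0,-1,0,0,0,1]'
python3 -m pendant '[0,0,-1,0,0,0,1,0,0,-1,0,0,0,1,0,0,-1,0,0,0,1]'
python3 - <<'E'
from h import *
go([.535,.304,.32],186.6)
E
```

```text
t: 5.5
tool_pos: [0.5281, 0.1112, 0.3174]
tool_rot: [1.912, 2.49, 0.003]
contact_force: [-0.4, 0.0, -1.0]
opening: 0.0854
grip_force: 0.0
t: 5.88
tool_pos: [0.528, 0.1091, 0.3159]
tool_rot: [1.199, 2.903, 0.001]
contact_force: [0.3, -0.4, 0.4]
opening: 0.0856
grip_force: 0.0
t: 6.25
tool_pos: [0.528, 0.1088, 0.3159]
tool_rot: [0.408, 3.114, 0.0]
contact_force: [0.1, 0.6, 1.1]
opening: 0.0854
grip_force: 0.0
turn [ 0.     0.001 -0.717] shift [ 0.1449  0.6346 -0.0138] rows 3.1
```

```bash
python3 -m pendant '[0,0,-0.72,0.145,0.635,0.05,1,0,0,-0.72,0.145,0.635,0.05,1,0,0,-0.72,0.145,0.635,0.05,1,0,0,-0.72,0.145,0.635,0.05,1,0,0,-0.72,0.145,0.635,0.05,1]'
python3 - <<'E'
from h import *
d=cam('wrist'); save(d,'w4.png')
E
```

```text
t: 6.88
tool_pos: [0.5359, 0.3043, 0.3004]
tool_rot: [0.177, -3.137, 0.001]
contact_force: [-0.2, 0.2, 0.8]
opening: 0.0855
grip_force: 0.0
```

View pics/w4.png

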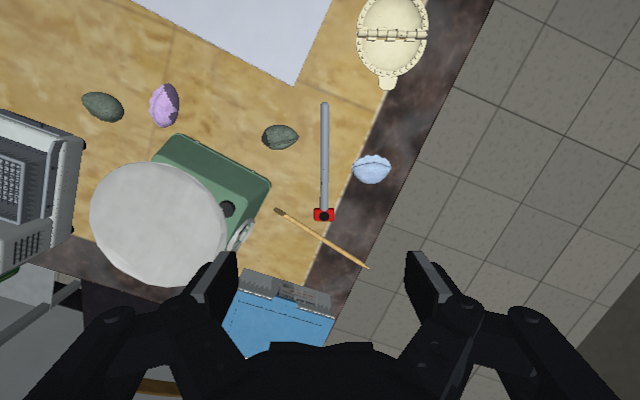

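The rod is at column 324, from the handle end at row 221 to the tip at row 102. The green cake is at (280,137) and the blue cake at (372,168), each about 40 mm clear.

```bash
python3 - <<'E'
from h import *
d=ld('wrist'); P=pts(d); z=P[...,2]; h=cv2.cvtColor(d['image'],cv2.COLOR_RGB2HSV)
u=[];
L=[];C=[]
for v in range(110,205,3):
    x=np.where(z[v,310:340]>.005)[0]
    if len(x): L.append(ray(d,310+x.mean(),v,.009)[:2]);
L=np.array(L); dr=cv2.fitLine((L*1000).astype(np.float32),cv2.DIST_HUBER,0,.01,.01).ravel()
di=dr[:2]; di=di if di[0]<0 else -di
red=(cv2.inRange(h,(0,180,90),(8,255,255))>0)|(cv2.inRange(h,(172,180,90),(180,255,255))>0); red[:190]=0; red[235:]=0
v,u2=np.where(red); print('red',u2.min(),u2.max(),v.min(),v.max())
m=np.zeros_like(red); m[90:230,315:335]=1; m&=(z>.004)&(z<.03)
s=(P[m][:,:2]*1000-dr[2:])@di; print('s range',np.percentile(s,[0.3,1,99,99.7]))
yaw=np.degrees(np.arctan2(di[1],di[0]))%360
hp=ray(d,324,v.max(),.005)[:2]*1000; print('handle end',hp,(hp-dr[2:])@di)
tip=s.max(); tipw=dr[2:]+di*np.percentile(s,99.7); print('tip',tipw,'yaw',yaw)
g=(tipw-di*(92-5))/1000; print('grasp',g)
for i in(0,1): go([*g,.10 if i==0 else -.0],yaw)
print('mid rod width',[int((z[v,310:340]>.005).sum()) for v in(120,150,180)], z[150,318:331].round(3))
E
```

```text
red 314 333 208 220
s range [-113.81184858 -112.89761453   65.78883629   68.39131299]
handle end [633.11013938 319.37754998] -114.23262077035058
tip [451.66677225 298.64242358] yaw 186.40207
grasp [0.53812423 0.30834333]
turn [-0.001  0.001 -0.001] shift [-0.008   0.0156  0.6688] rows 3.2
turn [-0.001  0.001 -0.001] shift [-0.0079  0.0157  1.0022] rows 4.8
mid rod width [9, 9, 9] [ 0.    -0.     0.01   0.011  0.01   0.012  0.012  0.013  0.011  0.011
  0.009 -0.002 -0.002]
```

```bash
python3 -m pendant '[0,0,0,-0.008,0.016,0.2,0.45, 0,0,0,-0.008,0.016,0.4,0.45, 0,0,0,-0.008,0.016,0.6,0.45, 0,0,0,-0.008,0.016,0.8,0.45,0,0,0,-0.008,0.016,0.9,0.45,0,0,0,-0.008,0.016,0.97,0.45,0,0,0,-0.008,0.016,1,0.45,0,0,0,-0.008,0.016,1,0.45,0,0,0,-0.008,0.016,1,0,0,0,0,-0.008,0.016,1,0,0,0,0,-0.008,0.016,1,0]' 60
python3 - <<'E'
from h import *
print(inv(telemetry.get_obs()['tool_pos']))
E
```

```text
t: 8.3
tool_pos: [0.5393, 0.3097, 0.0024]
tool_rot: [-0.175, 3.134, 0.001]
contact_force: [-0.9, -0.9, 5.6]
opening: 0.011
grip_force: 58.8
[-197.92679187  406.5219418 ]
```

```bash
python3 -m pendant '[0,0,0,0,0,-0.1,0,0,0,0,0,0,-0.25,0,0,0,0,0,0,-0.4,0,0,0,0,0,0,-0.4,0]'
python3 - <<'E'
from h import *
d=cam('wrist'); w=d['image'][:,160:480][...,::-1]; s=cam('side'); c=cv2.resize(s['image'][200:360,190:350][...,::-1],(400,400))
cv2.imwrite('pics/g.png',np.hstack([w,c]))
E
```

```text
t: 8.8
tool_pos: [0.5408, 0.3105, 0.1257]
tool_rot: [-0.175, 3.128, 0.005]
contact_force: [0.4, 0.2, -2.1]
opening: 0.0116
grip_force: 58.7
```

View pics/g.png

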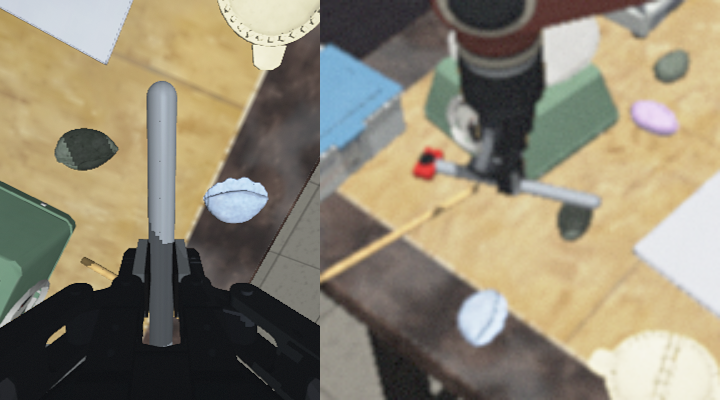

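The rod is held level in the pads, with its tip up the image at (161,85) in the left panel and the handle visible behind the fingers. Next I measure how it sits in the tool frame.

```bash
python3 - <<'E'
from h import *
d=ld('wrist'); P=pts(d); o=telemetry.get_obs()
T=Ro.from_rotvec(o['tool_rot']).inv().apply((P-np.array(o['tool_pos'])).reshape(-1,3)).reshape(P.shape)*1000
top=[]
for v in range(78,240,6):
    u=np.arange(300,345); t=T[v,u]; m=abs(t[:,2])<25
    if m.sum(): k=t[m]; top.append([k[:,0].mean(),(k[:,1].min()+k[:,1].max())/2,k[:,2].min(),m.sum()])
top=np.array(top); print(top[::4].round(1)); g=top[2:]
print('slope y,z deg',np.degrees(np.polyfit(g[:,0],g[:,1],1)[0]),np.degrees(np.polyfit(g[:,0],g[:,2],1)[0]))
m=(abs(T[...,2])<25)&(abs(T[...,1])<12)&(T[...,0]>20)&(T[...,0]<140); m[:70]=0; print('tip x',np.percentile(T[m][:,0],[99,99.8,100]))
go([*S(-25,-151+7),.30],TH+90)
print(np.round(o['q'],2))
E
```

```text
[[ 84.2   0.5 -14.1  19. ]
 [ 74.3   0.4 -16.3  31. ]
 [ 64.    0.2 -15.6  30. ]
 [ 53.2   0.4 -16.9  29. ]
 [ 41.8   0.1 -16.7  28. ]
 [ 29.8   0.1 -16.6  28. ]
 [ 17.1   0.4 -16.7  26. ]]
slope y,z deg 0.24641191490533643 0.40263689477846326
tip x [84.29972184 85.38102474 85.59548199]
turn [-0.    -0.     3.727] shift [ 0.1406 -1.9165 -0.5996] rows 10.4
[ 0.4   0.13  1.72  0.    1.29 -1.28]
```

```bash
python3 -m pendant '[0,0,0.2,0,0,-0.2,0, 0,0,0.5,0,-0.3,-0.45,0, 0,0,1,0.05,-0.95,-0.5,0,0,0,1,0.05,-0.95,-0.5,0,0,0,1,0.05,-0.95,-0.5,0,0,0,1,0.05,-0.95,-0.5,0,0,0,1,0.05,-0.95,-0.5,0]'
python3 -m pendant '[0,0,1,0,0,0,0,0,0,1,0,0,0,0,0,0,1,0,0,0,0,0,0,1,0,0,0,0]'
python3 - <<'E'
from h import *
go([*S(-25,-142.5),.28],TH+90)
E
```

```text
t: 9.78
tool_pos: [0.5544, 0.021, 0.2687]
tool_rot: [-0.65, -3.071, 0.001]
contact_force: [0.5, 1.0, -1.8]
opening: 0.0114
grip_force: 59.0
t: 10.28
tool_pos: [0.5539, 0.0253, 0.2677]
tool_rot: [-1.411, -2.802, 0.002]
contact_force: [0.8, -0.5, -1.9]
opening: 0.0116
grip_force: 59.0
turn [-0.008 -0.003  1.732] shift [-0.7912 -0.5605 -0.0418] rows 4.9
```

```bash
python3 -m pendant '[0,0,1,-0.79,-0.56,-0.02,0,0,0,1,-0.79,-0.56,-0.02,0,0,0,1,-0.79,-0.56,-0.02,0,0,0,1,-0.79,-0.56,-0.02,0,0,0,1,-0.79,-0.56,-0.02,0,0,0,1,-0.79,-0.56,-0.02,0]'
python3 - <<'E'
from h import *
go([*S(-25,-142.5),.16],TH+90.15)
E
```

```text
t: 11.02
tool_pos: [0.5596, -0.2682, 0.2744]
tool_rot: [-2.093, -2.339, 0.001]
contact_force: [-0.9, -0.7, -2.5]
opening: 0.0111
grip_force: 59.0
turn [-0.005 -0.002  0.72 ] shift [0.0078 0.004  0.3813] rows 2.0
```

```bash
python3 -m pendant '[0,0,0.72,0.008,0.004,0,0,0,0,0.72,0.008,0.004,0.2,0,0,0,0.72,0.008,0.004,0.38,0,0,0,0.72,0.008,0.004,0.38,0,0,0,0.72,0.008,0.004,0.38,0]'
python3 - <<'E'
from h import *
d=cam('wrist'); save(d,'w6.png'); P=pts(d); z=P[...,2]; o=telemetry.get_obs()
q=inv(P); print('tcp',inv(o['tool_pos']),o['tool_pos'][2])
R=Ro.from_rotvec(o['tool_rot']); print('yaw rel',np.degrees(np.arctan2(R.as_matrix()[1,0],R.as_matrix()[0,0])))
# rod edges (z~0.17) and inner rest edges (z<.12), eyelet
for y in(-135,-120,-105,-90,-75,-60):
    m=(abs(q[...,1]-y)<3)&(z>.145)&(z<.2)&(abs(q[...,0]+25)<20)
    if m.any(): x=q[m][:,0]; print('rod y',y,x.min().round(1),x.max().round(1),((x.min()+x.max())/2).round(1),z[m].max().round(4))
m=(z>.155)&(z<.2)&(abs(q[...,0]+25)<6)&(q[...,1]>-90); print('tip y',np.percentile(q[m][:,1],[99,99.8]) if m.any() else 0)
for nm,y0,y1 in(('inner',-71,-61),('eye',-52,-44)):
    m=(q[...,1]>y0)&(q[...,1]<y1)&(z>.098)&(z<.128)&(abs(q[...,0]+25)<32); x=q[m][:,0]; print(nm,len(x),np.percentile(x,[1,50,99]) if len(x) else 0)
go([*S(-25,-142.5),.112],TH+90.15)
E
```

```text
t: 11.65
tool_pos: [0.5622, -0.2634, 0.1642]
tool_rot: [2.493, 1.909, 0.002]
contact_force: [0.4, -0.3, -0.7]
opening: 0.0112
grip_force: 59.0
tcp [ -22.8889852  -140.34904885] 0.16566977235065342
yaw rel 74.87818092574734
rod y -135 -43.4 -5.0 -24.2 0.2
rod y -120 -30.6 -17.2 -23.9 0.1761
rod y -105 -31.0 -17.5 -24.2 0.1755
rod y -90 -30.8 -17.3 -24.0 0.176
rod y -75 -31.1 -17.0 -24.1 0.1761
rod y -60 -30.9 -17.4 -24.2 0.1763
tip y [-52.79637047 -52.03832601]
inner 814 [-49.90633317 -35.2058637    0.06404071]
eye 368 [-39.89067663 -26.51695154 -10.32295217]
turn [0.009 0.002 0.004] shift [-0.0069 -0.0079  0.1789] rows 0.9
```

View pics/w6.png

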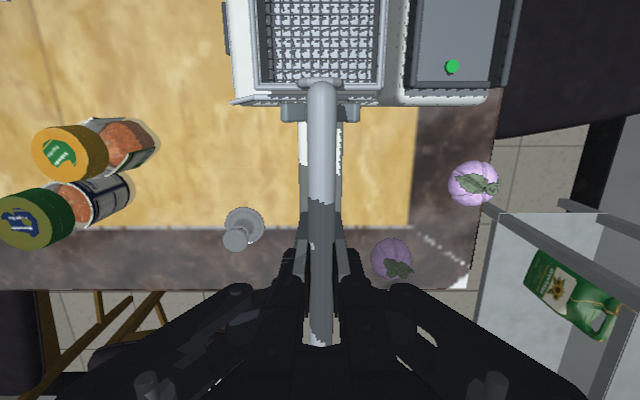

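The rod is parallel to the sifter's y axis, at x -24 with its tip at y -52. The inner rest and the eyelet sit at x -25. I'm correcting by -6 mm in y and -1 mm in x, then lowering.

```bash
python3 -m pendant '[0,0,0,-0.022,-0.003,0,0,0,0,0,-0.022,-0.003,0.1,0,0,0,0,-0.022,-0.003,0.16,0,0,0,0,-0.022,-0.003,0.19,0,0,0,0,-0.022,-0.003,0.21,0,0,0,0,-0.022,-0.003,0.22,0,0,0,0,-0.022,-0.003,0.22,0]'
python3 - <<'E'
from h import *
d=cam('wrist'); P=pts(d); z=P[...,2]; o=telemetry.get_obs(); q=inv(P); print(inv(o['tool_pos']),o['contact_force'])
for y in(-120,-105,-90,-75,-60):
    m=(abs(q[...,1]-y)<3)&(z>.09)&(z<.2)&(abs(q[...,0]+25)<9)
    if m.any(): x=q[m][:,0]; print('rod y',y,((x.min()+x.max())/2).round(1),np.percentile(z[m],97).round(4))
m=(z>.1)&(z<.12)&(abs(q[...,0]+25)<4)&(q[...,1]>-90); print('tip y',np.histogram(q[m][:,1],np.arange(-70,-40,2)))
E
```

```text
t: 12.58
tool_pos: [0.5589, -0.2701, 0.0985]
tool_rot: [2.495, 1.908, -0.0]
contact_force: [-4.0, 2.4, 4.6]
opening: 0.0109
grip_force: 60.0
[ -25.07442739 -147.31127982] [-3.68199706  2.35172353  4.69428344]
rod y -120 -25.5 0.1092
rod y -105 -25.5 0.1095
rod y -90 -25.3 0.1094
rod y -75 -24.8 0.1093
rod y -60 -25.0 0.1081
tip y (array([ 88,  92,  92,  91,  74,  21,   0,   0,   0,  87, 126, 111,  41,
         0]), array([-70, -68, -66, -64, -62, -60, -58, -56, -54, -52, -50, -48, -46,
       -44, -42]))
```

```bash
python3 -m pendant '[0,0,0,0.02,0,0,0,0,0,0,0.04,0,0,0,0,0,0,0.06,0,0,0,0,0,0,0.08,0,0,0,0,0,0,0.1,0,0,0,0,0,0,0.12,0,0,0,0,0,0,0.135,0,0,0,0,0,0,0.145,0,0,0,0,0,0,0.15,0,0,0,0,0,0,0.15,0,0,0]' 40
python3 - <<'E'
from h import *
d=cam('wrist'); save(d,'w7.png'); P=pts(d); z=P[...,2]; o=telemetry.get_obs(); q=inv(P); print(inv(o['tool_pos']),o['contact_force'])
m=(z>.095)&(z<.125)&(abs(q[...,0]+25)<4)&(q[...,1]>-90); print('tip y',np.histogram(q[m][:,1],np.arange(-70,0,3)))
E
```

```text
t: 13.88
tool_pos: [0.5716, -0.2283, 0.0986]
tool_rot: [2.491, 1.905, -0.001]
contact_force: [-2.5, -6.1, 5.8]
opening: 0.0118
grip_force: 59.8
[ -23.97633655 -103.59020048] [-0.80843768 -6.21531328  5.132751  ]
tip y (array([ 95,  92, 109, 104, 106,  98,  62, 139, 167, 123, 126, 123, 126,
       126, 125, 138, 132, 117,   8,   0,   0,   0,   0]), array([-70, -67, -64, -61, -58, -55, -52, -49, -46, -43, -40, -37, -34,
       -31, -28, -25, -22, -19, -16, -13, -10,  -7,  -4,  -1]))
```

The tip is through the eyelet at y of about -16. I'll give one small extra push, then release and go up.

```bash
python3 -m pendant '[0,0,0,0.008,0,0,0,0,0,0,0.01,0,0,0,0,0,0,0.01,0,0,0]'
python3 -m pendant '[0,0,0,-0.006,0,0,0.3,0,0,0,-0.006,0,0,0.3,0,0,0,-0.006,0,-0.1,0.35,0,0,0,-0.006,0,-0.3,0.35,0,0,0,-0.006,0,-0.5,0.35,0,0,0,-0.006,0,-0.5,0.35]'
python3 - <<'E'
from h import *
d=cam('wrist'); save(d,'w8.png'); P=pts(d); z=P[...,2]; o=telemetry.get_obs(); q=inv(P)
m=(z>.095)&(z<.125)&(abs(q[...,0]+25)<4)&(q[...,1]>-90); print('tip y',np.histogram(q[m][:,1],np.arange(-31,0,2)))
for y in(-120,-105,-90,-75,-60,-40,-25):
    m=(abs(q[...,1]-y)<3)&(z>.09)&(z<.125)&(abs(q[...,0]+25)<10)
    if m.any(): x=q[m][:,0]; print('rod y',y,((x.min()+x.max())/2).round(1),np.percentile(z[m],90).round(4))
m=(q[...,0]>10)&(q[...,0]<19)&(abs(q[...,1])<30)&(z>.083)&(z<.09); print('pan back rim',m.sum(),np.median(q[m][:,0]))
h=cv2.cvtColor(d['image'],cv2.COLOR_RGB2HSV); mm=(cv2.inRange(h,(20,180,120),(34,255,255))>0)&(q[...,0]>20)&(z>.12); print('yellow',mm.sum(),q[mm].min(0) if mm.any() else 0,q[mm].max(0) if mm.any() else 0)
go([*S(51,52),.26],TH+90.15)
E
```

```text
t: 14.3
tool_pos: [0.5716, -0.2282, 0.0985]
tool_rot: [2.488, 1.902, -0.008]
contact_force: [-3.7, -14.3, 4.5]
opening: 0.0113
grip_force: 59.7
t: 15.05
tool_pos: [0.5737, -0.2258, 0.2537]
tool_rot: [2.486, 1.903, 0.009]
contact_force: [0.3, -0.8, -0.3]
opening: 0.0297
grip_force: 0.0
tip y (array([18, 18, 27, 18, 17, 18, 18, 14,  0,  0,  0,  0,  0,  0,  0]), array([-31, -29, -27, -25, -23, -21, -19, -17, -15, -13, -11,  -9,  -7,
        -5,  -3,  -1]))
rod y -120 -25.2 0.109
rod y -105 -25.2 0.1091
rod y -90 -25.1 0.1091
rod y -75 -25.7 0.109
rod y -60 -24.8 0.1089
rod y -40 -25.0 0.109
rod y -25 -25.1 0.109
pan back rim 320 16.27826073620427
yellow 2605 [27.66639074  5.81225226] [74.10313917 43.25210853]
turn [0.011 0.001 0.003] shift [ 0.5067  0.2532 -0.0333] rows 2.7
```

View pics/w8.png

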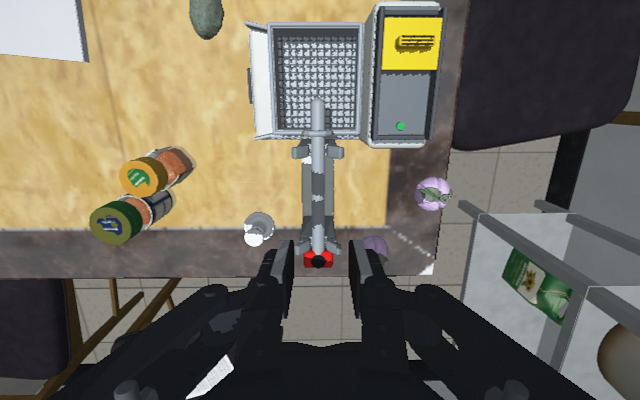

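The rod lies in both rests with its red handle against the outer rest at (319,258). The shutter ridge is at (415,43). Next I push the shutter with shut fingers.

```bash
python3 -m pendant '[0,0,0,0.1,0.05,0,0,0,0,0,0.3,0.15,0,0,0,0,0,0.51,0.253,0,0,0,0,0,0.52,0.253,0,0,0,0,0,0.52,0.253,0.15,0,0,0,0,0.52,0.253,0.25,0,0,0,0,0.52,0.253,0.25,0,0,0,0,0.52,0.253,0.25,0]'
python3 - <<'E'
from h import *
o=telemetry.get_obs(); print(inv(o['tool_pos']),o['contact_force'])
go([*S(51,56),.145],TH+90.15)
go([*S(51,1),.145],TH+90.15)
E
```

```text
t: 16.1
tool_pos: [0.6848, -0.095, 0.1719]
tool_rot: [2.496, 1.907, 0.0]
contact_force: [1.0, 0.2, 0.4]
opening: -0.0002
grip_force: 0.0
[49.76749315 54.98696992] [0.97145664 0.20647453 0.41580011]
turn [0.001 0.    0.001] shift [0.0034 0.0041 0.0896] rows 0.4
turn [0.001 0.    0.001] shift [-0.18    0.0035  0.0896] rows 1.0
```

```bash
python3 -m pendant '[0,0,0,0,0.004,0.06,0,0,0,0,0,0.004,0.088,0,0,0,0,0,0.004,0.088,0,0,0,0,-0.04,0.004,0.088,0,0,0,0,-0.08,0.004,0.088,0,0,0,0,-0.12,0.004,0.088,0,0,0,0,-0.15,0.004,0.088,0,0,0,0,-0.17,0.004,0.088,0,0,0,0,-0.18,0.004,0.088,0,0,0,0,-0.18,0.004,0.088,0]'
python3 - <<'E'
from h import *
o=telemetry.get_obs(); print(inv(o['tool_pos']),o['contact_force'])
E
```

```text
t: 17.35
tool_pos: [0.6726, -0.145, 0.1454]
tool_rot: [-2.494, -1.907, -0.007]
contact_force: [2.9, 7.6, 1.1]
opening: -0.0001
grip_force: 4.0
[51.29220355  3.54124267] [2.93868272 7.6231012  1.05012302]
```

```bash
python3 -m pendant '[0,0,0,-0.015,0,0,0,0,0,0,-0.015,0,0,0,0,0,0,0.04,0,0,0,0,0,0,0.04,0,-0.3,0,0,0,0,-0.2,0,-0.4,0,0,0,0,-0.2,0,-0.4,0,0,0,0,-0.2,0,-0.4,0]'
python3 - <<'E'
from h import *
d=cam('wrist'); save(d,'w9.png'); P=pts(d); z=P[...,2]; q=inv(P)
h=cv2.cvtColor(d['image'],cv2.COLOR_RGB2HSV); mm=(cv2.inRange(h,(20,180,120),(34,255,255))>0)&(q[...,0]>20)&(z>.12); print('yellow',mm.sum(),np.percentile(q[mm],[1,99],axis=0))
g=(cv2.inRange(h,(45,120,60),(85,255,255))>0)&(abs(q[...,0]-51)<40)&(abs(q[...,1])<65)&(z>.11); print('green',g.sum())
n,l,s,c=cv2.connectedComponentsWithStats(g.astype(np.uint8))
for i in range(1,n):
    if s[i,4]>15: print(s[i],np.median(q[l==i],0),np.median(z[l==i]))
m=(z>.095)&(z<.125)&(abs(q[...,0]+25)<4)&(q[...,1]>-90)&(q[...,1]<0); print('tip',q[m][:,1].max())
o=telemetry.get_obs(); print(inv(o['tool_pos']),o['tool_pos'][2]); go([*S(51,28),.15],TH+90.15)
E
```

```text
t: 18.23
tool_pos: [0.656, -0.2069, 0.2662]
tool_rot: [2.497, 1.903, 0.001]
contact_force: [-0.4, 1.3, -1.3]
opening: -0.0002
grip_force: 0.0
yellow 1905 [[ 28.70015205 -29.79797439]
 [ 73.30044731   6.68593406]]
green 671
[307  79  27  29 629] [51.13281884 28.17184859] 0.13186513719399595
[317 163   7   7  41] [ 50.97183828 -39.87526866] 0.12446508024490904
tip -15.403944620384237
[ 50.96273522 -59.21833817] 0.2640395753373984
turn [-0.002 -0.001 -0.002] shift [0.2905 0.001  0.3803] rows 2.3
```

```bash
python3 - <<'E'
from h import *
d=ld('wrist'); h=cv2.cvtColor(d['image'],cv2.COLOR_RGB2HSV); q=inv(pts(d))
m=((cv2.inRange(h,(20,180,120),(34,255,255))>0)&(q[...,0]>15)&(q[...,0]<85)&(abs(q[...,1])<60)).astype(np.uint8)
n,l,s,c=cv2.connectedComponentsWithStats(m); i=1+s[1:,4].argmax(); x,y,w,hh,_=s[i]; print(s[i])
for u in (x+4,x+w-4):
    v=np.where(l[:,u]==i)[0]; print([inv(ray(d,u,vv,.1385)).round(1).tolist() for vv in(v.min(),v.max()+1)])
E
```

```text
[ 295  118   50   42 1893]
[[32.2, 6.8], [31.3, -30.4]]
[[70.0, 6.7], [70.8, -30.5]]
```

Shutter travel measures about 36 mm. I'll give it a second nudge to make it fully aside.

```bash
python3 -m pendant '[0,0,0,0.15,0,0,0,0,0,0,0.28,0,0,0,0,0,0,0.28,0,0.2,0,0,0,0,0.28,0,0.39,0,0,0,0,0.28,0,0.395,0,0,0,0,0.23,0,0.395,0,0,0,0,0.205,0,0.395,0,0,0,0,0.195,0,0.395,0,0,0,0,0.185,0,0.395,0,0,0,0,0.175,0,0.395,0,0,0,0,0.175,0,0.395,0]'
python3 - <<'E'
from h import *
o=telemetry.get_obs(); print(inv(o['tool_pos']),o['contact_force'])
E
```

```text
t: 19.65
tool_pos: [0.6736, -0.1465, 0.1499]
tool_rot: [-2.489, -1.907, -0.027]
contact_force: [7.2, 25.3, -0.3]
opening: -0.0001
grip_force: 12.5
[52.69298379  2.32846327] [ 7.22664853 25.30477232 -0.28533948]
```

```bash
python3 -m pendant '[0,0,0,0.06,0,-0.01,0,0,0,0,0.116,0,-0.01,0,0,0,0,0.116,0,0,0,0,0,0,0.116,0,0.03,0,0,0,0,0.116,0,0.05,0,0,0,0,0.116,0,0.065,0,0,0,0,0.116,0,0.07,0,0,0,0,0.116,0,0.07,0]'
python3 - <<'E'
from h import *
o=telemetry.get_obs(); print(inv(o['tool_pos']),o['contact_force'])
E
```

```text
t: 20.65
tool_pos: [0.6786, -0.1215, 0.1274]
tool_rot: [-2.496, -1.907, 0.002]
contact_force: [-7.0, 0.1, 10.0]
opening: 0.0003
grip_force: 4.9
[50.80240407 27.81728937] [-7.00228405  0.0605913  10.01723703]
```

```bash
python3 -m pendant '[0,0,0,0,0,0.008,0,0,0,0,0,0,0.008,0,0,0,0,0,0,0,0,0,0,0,0,0,-0.1,0,0,0,0,0,0,-0.3,0,0,0,0,-0.25,0,-0.45,0,0,0,0,-0.25,0,-0.45,0,0,0,0,-0.25,0,-0.45,0]'
python3 - <<'E'
from h import *
d=cam('wrist'); P=pts(d); z=P[...,2]; q=inv(P); h=cv2.cvtColor(d['image'],cv2.COLOR_RGB2HSV)
m=((cv2.inRange(h,(20,180,120),(34,255,255))>0)&(q[...,0]>15)&(q[...,0]<85)&(abs(q[...,1])<60)); print('yellow y',np.percentile(q[m][:,1],[1,99]))
g=(cv2.inRange(h,(45,120,60),(85,255,255))>0)&(abs(q[...,0]-51)<16)&(abs(q[...,1]-28)<16); print('button z',np.median(z[g]))
m=(z>.095)&(z<.125)&(abs(q[...,0]+25)<4)&(q[...,1]>-90)&(q[...,1]<0); print('tip',q[m][:,1].max())
m=(q[...,0]>8)&(q[...,0]<19)&(abs(q[...,1])<30)&(z>.083)&(z<.09); print('pan rim',np.median(q[m][:,0]))
E
```

```text
t: 21.65
tool_pos: [0.6591, -0.1946, 0.2607]
tool_rot: [2.498, 1.904, 0.001]
contact_force: [0.7, 0.8, -0.7]
opening: -0.0001
grip_force: 0.0
yellow y [-29.37383213   6.6346488 ]
button z 0.13199341731720218
tip -15.374577364221413
pan rim 16.457644681720915
```

```bash
python3 -c "
from station import ctrl
print(ctrl.finish_job())"
```

```text
the job is handed in; nothing more can be done
None
```

I handed the job in after about 22 s of robot time: the pan is home, the rod is through the eyelet with its handle at the outer rest, the shutter is against its end stop (about 36 mm of travel by camera), and the green button was pressed down and has sprung back; no verdict was returned.

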